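# Lift the swing basket with the gear off its trunnions

### The arm

A 6-joint arm with a two-finger parallel gripper is mounted at the origin on a cart in front of the work surface, level with it; the furniture and walls round the work are solid. World frame = base frame: x ahead of the robot, y to its left, z up, the work surface at z = 0. Lengths are in mm, angles in degrees, forces in N, time in s.
With the tool pointing down it reaches from about 350 to 850 mm from the base axis. Payload 8.1 kg.
Tool frame: the origin (TCP) lies between the finger pads; the fingertips stand 25 mm ahead of it and the grasp point (between the pads) lies 6 mm ahead of it (r.tcp_to_tips is the distance from the TCP to the fingertips, in mm); z points along the fingers, y is the line along which they close (so a half turn about z gives the same grasp; the last joint's range is limited). The gripper opens to 85 mm and grips with 20 to 120 N. Pads are 22 mm wide; open, the fingers measure 114 mm over their backs; the gripper's body (76 mm by 85 mm) begins 54 mm behind the grasp point. The pads swing forward as they close: fully open they stand 13 mm farther back than shut.
Start: joints at [-76.742, 7.471, 85.268, -0, 87.261, -4.893], TCP at [186.937, -570.141, 256.292] pointing down, gripper open.
Joint ranges: [-169.43, 169.43], [-51.17, 129.36], [1.28, 143.12], [-76.62, 256.62], [0, 156.53], [-152.29, 152.29]. Speed limits (degrees/s): [136.94, 136.94, 159.86, 180, 180, 180].

### API

Orientations are given as [roll, pitch, yaw] about the fixed x, y, z axes, in that order (R = Rz(yaw) Ry(pitch) Rx(roll)).
In Python, from bench import r gives the robot as it stands.
- The arm moves only by the tool apply_moves, never from a script. Its arguments are lists of equal length, an entry for each row: "angular": the turn, a rotation vector about the world's x, y, z in units of 8 degrees (1.0 is 8 degrees), a list of three; "travel": the shift along the world's x, y, z in units of 40 mm (1.0 is 40 mm), a list of three; "jaw": the opening, from 0 (shut) to 1 (fully open). A call has 1 to 20 rows; each row shifts and turns the commanded pose from where the row before left it; what a row does not reach is not made up. A row lasts 1/8 s, in which the tool goes at most 62.5 mm and 10.7 degrees, less where a joint would pass 70% of its speed; a pose out of reach is approached as far as the arm can. A call is refused whole if a number of a shift passes 1 or a number of a turn 1, either way. A call with a gripper value outside its range is refused whole. The fingers move at their own pace and stop on an object; "force" is the grip in N (left out, the last holds). Time passes only in rows, so rows that do not move let the fingers close. It gives the time, the measured TCP pose, the force, the opening and the grip force at its end, in the units of the state.
- r.sense(): the state, without advancing time (a new reading comes with each control period).
- r.snapshot(name): name is "side" or "top" or "wrist"; returns a dict with "color" (400x640x3 uint8, red, green, blue), "fx", "fy", "cx", "cy" (pixels), "distortion" ([k1, k2, p1, p2, k3] as OpenCV has them; the pictures are not rectified), "R" (3x3) and "t" (3): a world point X has camera coordinates R X + t; the wrist camera has in their place "mount" (4x4, takes a point from camera to tool coordinates, whose origin is the TCP and whose axes are the flange's). Camera axes: x right, y down, z forward; pixel columns grow to the right and rows downward; lengths in mm; the calibration is good to about 2 mm. A picture is of the moment at which its call begins: read the wrist's pose just before it. There is no depth.
- r.hand_in(): hands the job in; it is judged then, once.
The state is a dict: "time": time; "joint_pos": joint angles; "qd": joint speeds; "joint_efforts": joint torques, N m; "tool_pos": TCP position; "tcp_rot": TCP orientation; "ft_force": force on the tool from outside, world axes, zero at the start; "wrist_torque": the same for the moment, N m; "finger_gap": finger opening in mm; "grip_force": force on a finger pad.
Only numpy, scipy, OpenCV 4.12 (cv2) and the standard library are available. Lean on these libraries where they do the work, as an engineer would, in place of code of your own. Each camera call takes 0.05 s, during which the arm holds its last target. There are 200 camera calls.

### The job

Two small baskets hang by their side pins in the slotted posts of the rinse stand. Lift the blue one, with the orange printed gear in it, straight up out of its slots by the black grip without letting it swing or tip, set it down (do not drop it) upright and flat inside the empty grey-lined white tray with the gear still in it, and let go. Leave the yellow basket hanging where it is.

Things in the scene. Friction and masses are not known exactly. Their poses are not given: they have to be found in the camera images.
- blue_basket_grip (a point): centre of the black grip on top of the blue slotted basket that holds the orange gear: a flat-sided block 16 mm wide along x, 42 mm long along y, 30 mm high, z up, fixed rigidly to the basket by a steel bail 62 mm wide along y. Two steel pins 8 mm thick, 60 mm below this point, reach 52 mm out along +y and -y and lie loosely in the stand's slots: the basket swings freely about y. About 0.2 kg
- blue_basket_base (a point): centre of the flat underside of the blue basket, 116 mm below its grip's centre; axes as for the grip. The basket is open on top, 70 mm (x) by 64 mm (y), walls 60 mm high. It hangs in either bay of the stand
- yellow_basket_grip (a point): the same kind of basket in yellow, with a black cap in it, hanging in the other bay: must stay. This point is the centre of its black grip, axes and sizes as for the blue one
- gear: orange printed spur gear, 41 mm across, 14 mm high, lying loose on the floor of the blue basket (floor and walls 3 mm thick); origin at the centre of its underside, z up
- stand: fixed grey rinse stand, base plate 110 (x) by 290 (y) by 10 mm, origin at the centre of its underside, z up. Two bays, 70 mm either side along y; each has two aluminium posts, 40 mm (x) by 10 mm (y), 106 mm high, 43 mm either side of the bay's centre, each with an open-topped slot 15 mm wide, 21 mm deep for a basket's pin. A basket raised by 30 mm is clear
- tray_floor (a point): low empty fixed white tray with a grey lining (not the one under the tool bin), 206 mm along its x axis by 136 mm along y, with a thin rim 11 mm high (3 mm thick, floor 3 mm thick); this point is the centre of its floor's upper face, z up
Things that resemble listed ones, but are neither listed nor needed, are in the scene too. There is more than one size of the part that bears blue_basket_grip; the job needs the largest.

How it is judged:
By the outcome, as a careful person would: the job done as asked, in the order asked, and still so for the second after the job is handed in, with the robot touching nothing.
It also fails if it takes over 43 s, if anything falls off the work surface, if the arm or the gripper's body presses on something with over 40 N, if the wrist force passes 120 N, or if a joint passes its speed limit or range.

## Working session

There is one attempt and no reset: what is moved stays moved. The work goes in short steps, Python scripts to look and compute and a tool call to move; the robot and the scene stay as the last step left them, time stands still between calls to the robot, and variables do not carry over. Pictures are saved under pics/ and viewed, at most 10 in all, crops included, and the job is handed in when it is done.

Besides the shell and the picture viewer there is one more tool, called after "Call:" as name(argument=value, ...) on one line, values as JSON. apply_moves: Moves the arm, as the interface text tells. Its arguments: {"type":"object","properties":{"angular":{"type":"array"},"travel":{"type":"array"},"jaw":{"type":"array"},"force":{"type":"number"}},"required":["angular","travel","jaw"]}

```bash
mkdir -p pics; ls; cat > h.py <<'E'
import numpy as np, cv2
from bench import r
def K(s): return np.array([[s["fx"],0,s["cx"]],[0,s["fy"],s["cy"]],[0,0,1.]])
def ray(s,uv,pose=None):
    p=cv2.undistortPoints(np.array([[uv]],float),K(s),np.array(s["distortion"],float))[0,0]
    d=np.array([p[0],p[1],1.])
    R=np.array(s["R"]);t=np.array(s["t"])
    return -R.T@t, R.T@d
def onz(s,uv,z):
    o,d=ray(s,uv); return o+d*(z-o[2])/d[2]
def tri(a,ua,b,ub):
    o1,d1=ray(a,ua);o2,d2=ray(b,ub);d1/=np.linalg.norm(d1);d2/=np.linalg.norm(d2)
    k=np.linalg.lstsq(np.c_[d1,-d2],o2-o1,rcond=None)[0]
    p,q=o1+k[0]*d1,o2+k[1]*d2
    return (p+q)/2,np.linalg.norm(p-q)
def proj(s,X):
    return cv2.projectPoints(np.array([X],float),cv2.Rodrigues(np.array(s["R"]))[0],np.array(s["t"],float),K(s),np.array(s["distortion"],float))[0].ravel()
def save(s,n): cv2.imwrite("pics/"+n,s["color"][:,:,::-1])
E
python3 - <<'E'
from h import *
import pickle
d={n:r.snapshot(n) for n in("top","side")}
pickle.dump(d,open("s0.pkl","wb"))
for n in d: save(d[n],n+"0.png"); s=d[n]; print(n,-np.array(s["R"]).T@s["t"],s["fx"])
print(r.sense())
E
```

```text
pics
top [ 333.03973092    1.6159289  1051.61815181] 370.2045247941165
side [305.29483748 783.72002995 655.04183071] 365.9684149442734
{'time': 0.1, 'joint_pos': array([-7.67406166e+01,  7.51137447e+00,  8.53238602e+01,  9.67553341e-04,
        8.72613454e+01, -4.89230860e+00]), 'qd': array([-0.06085725, -0.03606299, -0.08482589,  0.02067662, -0.05020959,
       -0.02354243]), 'joint_efforts': array([ 1.07138032e-03, -5.70954680e+01, -5.01942015e+01, -2.00200639e-04,
        8.06547760e-03,  3.79080029e-05]), 'tool_pos': array([ 186.84936717, -569.68375201,  255.33524347]), 'tcp_rot': array([-1.79903854e+02, -9.19949317e-03,  1.81516372e+01]), 'ft_force': array([ 0.07943619, -0.06891277, -0.82326108]), 'wrist_torque': array([-0.02130811, -0.01617787, -0.01836862]), 'grip_force': 0.0, 'finger_gap': 85.27865035271128}
```

View pics/top0.png

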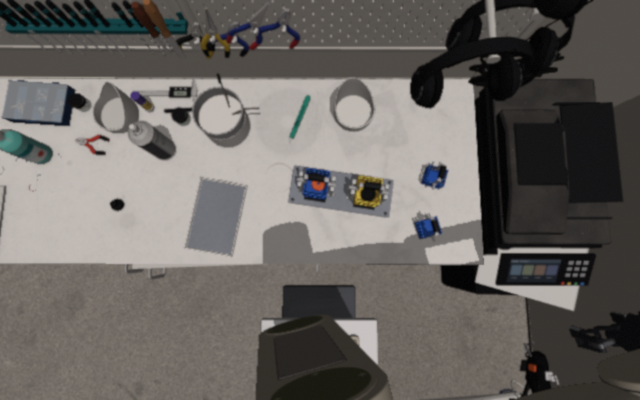

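View pics/side0.png

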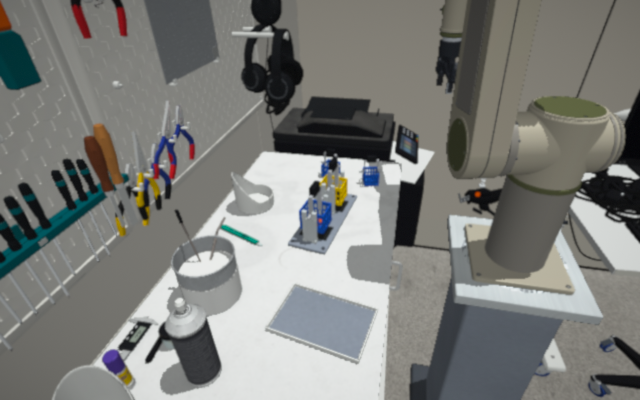

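In the top view the candidates for the blue basket are (317,184), which hangs in the stand with orange in it, and two loose smaller blue ones at (434,175) and (428,227). I choose (317,184). The yellow basket is at (369,190). The empty grey-lined tray is at (217,216) in the top view and (323,322) in the side view. Next I check the choice in a close crop.

```bash
python3 - <<'E'
from h import *
import pickle
d=pickle.load(open("s0.pkl","rb"))
a=d["top"]["color"][160:220,280:400]; b=d["side"]["color"][170:255,280:380]
A=cv2.resize(a,None,fx=6,fy=6,interpolation=cv2.INTER_CUBIC)[:, :720]
B=cv2.resize(b,None,fx=6,fy=6,interpolation=cv2.INTER_CUBIC)
cv2.imwrite("pics/ca.png",A[:,:,::-1]);cv2.imwrite("pics/cb.png",B[:,:,::-1])
for n in d:
    s=d[n];g=cv2.cvtColor(s["color"],cv2.COLOR_RGB2HSV)
    m=cv2.inRange(g,(95,25,70),(125,110,190))
    box=(175,175,75,85) if n=="top" else (260,280,125,90)
    x,y,w,h=box
    c,_=cv2.findContours(m[y:y+h,x:x+w],0,2)
    c=max(c,key=cv2.contourArea)+[x,y]
    q=cv2.approxPolyDP(cv2.convexHull(c),5,True)[:,0]
    P=np.array([onz(s,p,5) for p in q]); print(n,cv2.contourArea(c),q.tolist(),P.round(0).tolist())
    rr=cv2.minAreaRect(np.array([onz(s,p,3) for p in c[:,0]],np.float32)[:,:2]);print(rr)
    # stand plate corners
E
```

```text
Traceback (most recent call last):
ValueError: max() iterable argument is empty
```

View pics/ca.png

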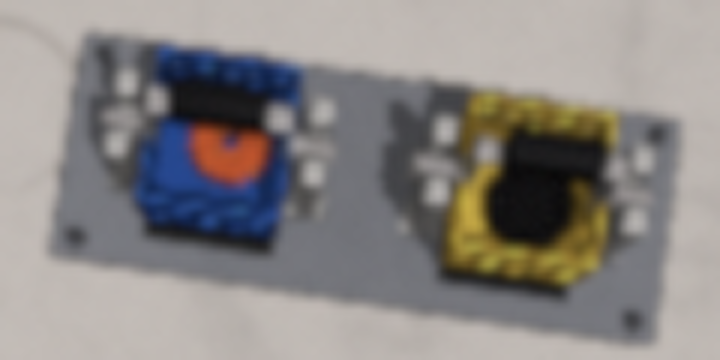

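View pics/cb.png

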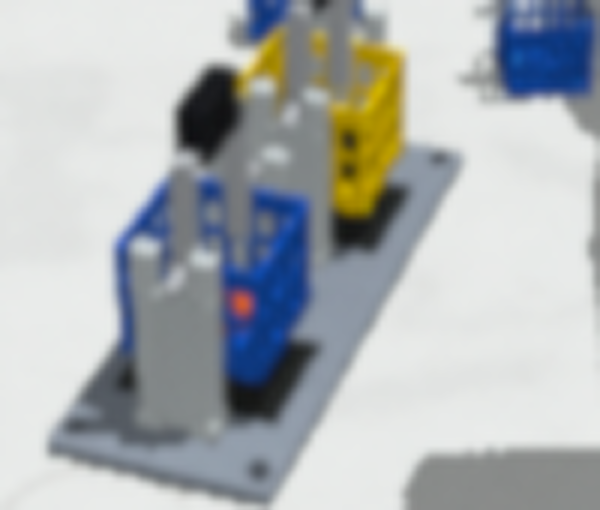

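The crops confirm it: the blue basket with the orange gear hangs in the left (+y) bay. Its grip is at about (316,177) in the top view and (314,188) in the side view, and the plate is yawed by about 8°. Now I triangulate.

```bash
python3 - <<'E'
from h import *
import pickle
d=pickle.load(open("s0.pkl","rb"));T,S=d["top"],d["side"]
def blob(s,box,thr=45):
    x,y,w,h=box;g=s["color"][y:y+h,x:x+w].max(2);m=(g<thr).astype(np.uint8)
    n,l,st,c=cv2.connectedComponentsWithStats(m);i=1+st[1:,4].argmax();return c[i]+[x,y],st[i]
bt=blob(T,(305,168,24,14));bs=blob(S,(306,178,17,20));print(bt,bs)
p,e=tri(T,bt[0],S,bs[0]);print("blue grip",p,e)
pc=[onz(T,(280+u/6-.4,160+v/6-.4),10)for u,v in((88,32),(682,118),(655,342),(50,255))]
pc=np.array(pc);print(pc.round(0),pc.mean(0),[np.linalg.norm(pc[i]-pc[i-1]) for i in range(4)])
for a,b in((1,0),(2,3)): v=pc[b]-pc[a];print("yaw",np.degrees(np.arctan2(-v[0],v[1])))
# post tops
for uv in((128,80),(322,108),(312,175),(117,143)): print(onz(T,(280+uv[0]/6-.4,160+uv[1]/6-.4),116).round(0))
print("gripT z159", onz(T,bt[0],165))
# tray
for s,(x,y,w,h) in((T,(180,172,72,88)),(S,(262,282,122,82))):
    sub=s["color"][y:y+h,x:x+w];g=sub.max(2);print(sub[h//2,w//2])
    c0=sub[h//2,w//2].astype(int);m=(np.abs(sub.astype(int)-c0).max(2)<30).astype(np.uint8)
    m=cv2.morphologyEx(m,cv2.MORPH_OPEN,np.ones((3,3)))
    c=max(cv2.findContours(m,0,2)[0],key=cv2.contourArea)+[x,y]
    print(cv2.minAreaRect(np.array([onz(s,q,3) for q in c[:,0]],np.float32)[:,:2]))
E
```

```text
(array([315.55208333, 176.5625    ]), array([ 4,  5, 16,  8, 96], dtype=int32)) (array([314.30769231, 188.71794872]), array([ 4,  4,  9, 14, 78], dtype=int32))
blue grip [516.05452949   7.73833107 150.3788785 ] 2.217860538679561
[[ 580.   70.   10.]
 [ 538. -213.   10.]
 [ 431. -198.   10.]
 [ 472.   87.   10.]] [505.25868884 -63.51170847  10.        ] [np.float64(109.27316841355442), np.float64(286.7058353225473), np.float64(108.29327132128998), np.float64(287.9464144489106)]
yaw -8.358502536554541
yaw -8.164433684236649
[534.  46. 116.]
[522. -37. 116.]
[492. -33. 116.]
[506.  50. 116.]
gripT z159 [514.18905115   7.78524538 165.        ]
[113 114 120]Traceback (most recent call last):
  File "<stdin>", line 21, in <module>
cv2.error: OpenCV(4.12.0) /io/opencv/modules/imgproc/src/convhull.cpp:143: error: (-215:Assertion failed) total >= 0 && (depth == CV_32F || depth == CV_32S) in function 'convexHull'
```

Call:
apply_moves(angular=[[0, 0, 0], [0, 0, 0], [0, 0, 0], [0, 0, 0], [0, 0, 0], [0, 0, 0], [0, 0, 0.99], [0, 0, 0.99], [0, 0, 0.99], [0, 0, 0.99], [0, 0, 0.99], [0, 0, 0.99], [0, 0, 0.99], [0, 0, 0.99], [0, 0, 0], [0, 0, 0], [0, 0, 0], [0, 0, 0]], travel=[[0.26, 0.92, 0.1], [0.26, 0.92, 0], [0.26, 0.92, 0], [0.26, 0.92, 0], [0.26, 0.92, 0], [0.26, 0.92, 0], [0.665, 0.89, 0], [0.665, 0.89, 0], [0.665, 0.89, 0], [0.665, 0.89, 0], [0.665, 0.89, 0], [0.665, 0.89, 0], [0.665, 0.89, 0], [0.665, 0.89, 0], [0.665, 0.89, 0], [0.665, 0.89, 0], [0, 0, 0], [0, 0, 0]], jaw=[1, 1, 1, 1, 1, 1, 1, 1, 1, 1, 1, 1, 1, 1, 1, 1, 1, 1])

```text
time: 2.35
tool_pos: [514.9, 6.6, 259.8]
tcp_rot: [-179.9, 0.0, 81.5]
ft_force: [-0.2, 0.1, 1.0]
finger_gap: 85.1
grip_force: 0.0
```

```bash
cat >> h.py <<'E'
from scipy.spatial.transform import Rotation as Rot
def wrist():
    q=r.sense();s=r.snapshot("wrist")
    M=np.eye(4);M[:3,:3]=Rot.from_euler("xyz",q["tcp_rot"],degrees=True).as_matrix();M[:3,3]=q["tool_pos"]
    C=np.linalg.inv(M@np.array(s["mount"]));s["R"],s["t"]=C[:3,:3],C[:3,3];return s
E
python3 - <<'E'
from h import *
import pickle
d=pickle.load(open("s0.pkl","rb"));T,S=d["top"],d["side"]
s=wrist();pickle.dump(s,open("w1.pkl","wb"));save(s,"w1.png")
q=r.sense();print(q["tool_pos"],q["tcp_rot"],q["joint_pos"],r.tcp_to_tips)
print("cam",-s["R"].T@s["t"],"proj grip",proj(s,[516,7.7,165]),proj(s,[516,7.7,150]))
for s,(x,y,w,h) in((T,(180,172,72,88)),(S,(262,282,122,82))):
    sub=s["color"][y:y+h,x:x+w].astype(int);c0=sub[h//2,w//2]
    m=(np.abs(sub-c0).max(2)<30).astype(np.uint8)
    m=cv2.morphologyEx(m,cv2.MORPH_OPEN,np.ones((3,3)))
    c=max(cv2.findContours(m,0,2)[0],key=cv2.contourArea)+[x,y]
    print(cv2.minAreaRect(np.array([onz(s,q,3)[:2] for q in c[:,0].astype(float)]).astype(np.float32)))
E
```

```text
[514.82939435   6.11857015 259.9400166 ] [-1.79952032e+02  2.38189034e-02  8.14948493e+01] [-5.01238076e+00 -5.84517958e+00  9.83306770e+01 -2.08711964e-02
  8.75638324e+01  3.49367608e+00] 25.0
cam [525.26268997  81.76297772 375.93126086] proj grip [317.29770482 211.55405145] [317.1743311  205.64128311]
((432.9743347167969, 292.2587890625), (132.28778076171875, 200.37149047851562), 79.84625244140625)
((433.18975830078125, 286.0634765625), (129.5637664794922, 200.34451293945312), 79.77487182617188)
```

View pics/w1.png

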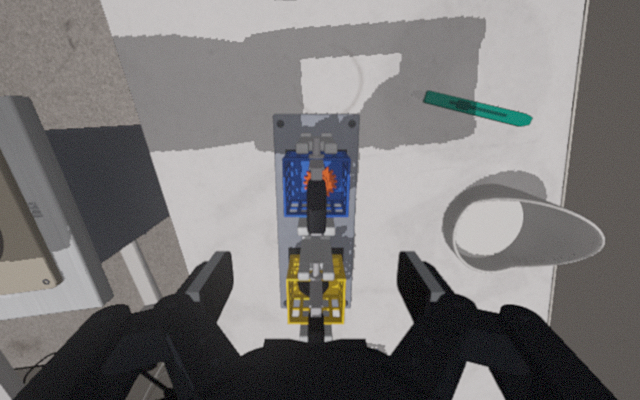

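The wrist view shows the blue grip at about (317,206). The projection of the triangulated point is (317,206–211), so they agree and the stand is square to the fingers. The tray centre is about (433,290), with its long axis yawed −10°. I descend over the grip.

Call:
apply_moves(angular=[[0, 0, 0], [0, 0, 0], [0, 0, 0], [0, 0, 0], [0, 0, 0], [0, 0, 0]], travel=[[0.03, 0.03, -0.6], [0, 0, -0.7], [0, 0, -0.6], [0, 0, -0.4], [0, 0, -0.2], [0, 0, 0]], jaw=[1, 1, 1, 0.7, 0.5, 0.5], force=40)

```text
time: 3.15
tool_pos: [516.4, 7.6, 160.3]
tcp_rot: [-180.0, 0.0, 81.5]
ft_force: [0.7, -0.1, 1.3]
finger_gap: 42.5
grip_force: 0.0
```

```bash
python3 - <<'E'
from h import *
w=wrist();s=r.snapshot("side");print(r.sense()["tool_pos"])
a=cv2.resize(w["color"],(480,300));b=cv2.resize(s["color"][140:260,270:390],(300,300),interpolation=cv2.INTER_CUBIC)
cv2.imwrite("pics/d.png",np.hstack([a,b])[:,:,::-1])
E
```

```text
[517.11088355   7.68377866 161.27053186]
```

View pics/d.png

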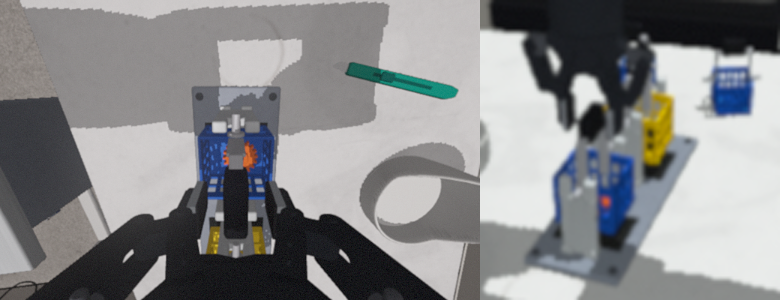

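The view shows the grip centred between the open fingers, with the fingertips at about mid-grip. I go a touch lower and close.

Call:
apply_moves(angular=[[0, 0, 0], [0, 0, 0], [0, 0, 0], [0, 0, 0], [0, 0, 0], [0, 0, 0], [0, 0, 0]], travel=[[0, 0, -0.1], [0, 0, 0], [0, 0, 0], [0, 0, 0], [0, 0, 0], [0, 0, 0], [0, 0, 0]], jaw=[0.4, 0.3, 0.25, 0.2, 0.1, 0, 0], force=45)

```text
time: 4.12
tool_pos: [516.5, 7.9, 156.5]
tcp_rot: [-180.0, -0.0, 81.5]
ft_force: [-1.6, 0.7, 3.1]
finger_gap: 15.2
grip_force: 44.9
```

Call:
apply_moves(angular=[[0, 0, 0], [0, 0, 0], [0, 0, 0], [0, 0, 0], [0, 0, 0], [0, 0, 0], [0, 0, 0], [0, 0, 0], [0, 0, 0], [0, 0, 0], [0, 0, 0]], travel=[[0, 0, 0.1], [0, 0, 0.2], [0, 0, 0.25], [0, 0, 0.3], [0, 0, 0.35], [0, 0, 0.4], [0, 0, 0.5], [0, 0, 0.5], [0, 0, 0.3], [0, 0, 0.1], [0, 0, 0]], jaw=[0, 0, 0, 0, 0, 0, 0, 0, 0, 0, 0])

```text
time: 5.5
tool_pos: [516.5, 7.9, 276.1]
tcp_rot: [-180.0, -0.0, 81.5]
ft_force: [0.3, -0.4, -2.3]
finger_gap: 15.0
grip_force: 44.3
```

```bash
python3 - <<'E'
from h import *
w=wrist();s=r.snapshot("side");print(r.sense()["tool_pos"])
a=cv2.resize(w["color"],(480,300));b=cv2.resize(s["color"][100:260,250:410],(300,300),interpolation=cv2.INTER_CUBIC)
cv2.imwrite("pics/e.png",np.hstack([a,b])[:,:,::-1])
E
```

```text
[516.12235151   7.88869272 275.34202053]
```

View pics/e.png

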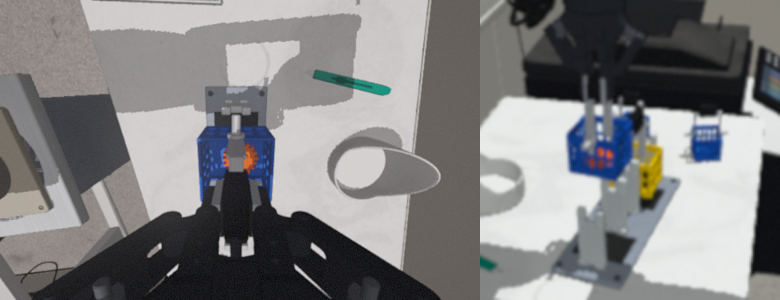

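The basket is clear of the slots and upright, with the gear inside and the yellow basket still hanging. I carry it to the tray.

Call:
apply_moves(angular=[[0, 0, 0], [0, 0, 0], [0, 0, 0], [0, 0, 0], [0, 0, 0], [0, 0, 0], [0, 0, 0], [0, 0, 0], [0, 0, 0], [0, 0, 0], [0, 0, 0], [0, 0, 0], [0, 0, 0], [0, 0, 0], [0, 0, 0], [0, 0, 0], [0, 0, 0], [0, 0, 0], [0, 0, 0]], travel=[[-0.09, 0.3, 0], [-0.18, 0.6, 0], [-0.24, 0.8, 0], [-0.27, 0.9, 0], [-0.27, 0.9, 0], [-0.27, 0.9, 0], [-0.27, 0.9, 0], [-0.24, 0.8, 0], [-0.15, 0.5, 0], [-0.09, 0.3, 0], [-0.04, 0.15, 0], [0, 0, -0.3], [0, 0, -0.5], [0, 0, -0.6], [0, 0, -0.6], [0, 0, -0.5], [0, 0, -0.3], [0, 0, -0.2], [0, 0, 0]], jaw=[0, 0, 0, 0, 0, 0, 0, 0, 0, 0, 0, 0, 0, 0, 0, 0, 0, 0, 0])

```text
time: 7.98
tool_pos: [431.9, 289.5, 155.7]
tcp_rot: [-180.0, 0.0, 81.5]
ft_force: [-0.6, 0.3, -3.2]
finger_gap: 15.4
grip_force: 44.2
```

```bash
python3 - <<'E'
from h import *
w=r.snapshot("top");s=r.snapshot("side");q=r.sense();print(q["tool_pos"],q["ft_force"])
a=cv2.resize(w["color"][150:270,150:270],(400,400));b=cv2.resize(s["color"][180:380,230:430],(400,400),interpolation=cv2.INTER_CUBIC)
cv2.imwrite("pics/f.png",np.hstack([a,b])[:,:,::-1])
E
```

```text
[432.56400484 290.02617419 156.95204996] [ 0.1242343  -0.10114769 -2.1489749 ]
```

View pics/f.png

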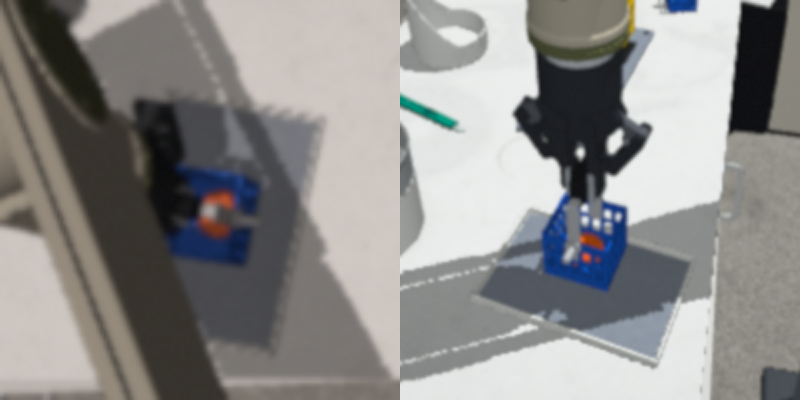

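The basket is over the middle of the tray, level, with the gear inside. I lower it gently.

Call:
apply_moves(angular=[[0, 0, 0], [0, 0, 0], [0, 0, 0], [0, 0, 0], [0, 0, 0], [0, 0, 0]], travel=[[0, 0, -0.15], [0, 0, -0.15], [0, 0, -0.1], [0, 0, -0.1], [0, 0, -0.05], [0, 0, 0]], jaw=[0, 0, 0, 0, 0, 0])

```text
time: 8.82
tool_pos: [432.1, 289.8, 134.1]
tcp_rot: [-180.0, 0.0, 81.5]
ft_force: [-0.1, 0.6, -1.9]
finger_gap: 15.5
grip_force: 44.2
```

Call:
apply_moves(angular=[[0, 0, 0], [0, 0, 0], [0, 0, 0]], travel=[[0, 0, -0.05], [0, 0, -0.05], [0, 0, 0]], jaw=[0, 0, 0])

```text
time: 9.2
tool_pos: [432.0, 289.8, 130.1]
tcp_rot: [-180.0, 0.0, 81.5]
ft_force: [-0.9, 0.3, -2.6]
finger_gap: 15.4
grip_force: 44.2
```

Call:
apply_moves(angular=[[0, 0, 0], [0, 0, 0], [0, 0, 0]], travel=[[0, 0, -0.04], [0, 0, -0.03], [0, 0, 0]], jaw=[0, 0, 0])

```text
time: 9.57
tool_pos: [432.0, 289.8, 127.3]
tcp_rot: [-180.0, 0.0, 81.5]
ft_force: [0.2, 1.0, -3.5]
finger_gap: 14.9
grip_force: 44.2
```

Call:
apply_moves(angular=[[0, 0, 0], [0, 0, 0]], travel=[[0, 0, -0.03], [0, 0, 0]], jaw=[0, 0])

```text
time: 9.82
tool_pos: [432.3, 290.1, 126.6]
tcp_rot: [180.0, -0.0, 81.5]
ft_force: [-0.3, 0.1, 0.9]
finger_gap: 15.8
grip_force: 44.6
```

Call:
apply_moves(angular=[[0, 0, 0], [0, 0, 0]], travel=[[0, 0, -0.02], [0, 0, 0]], jaw=[0, 0])

```text
time: 10.07
tool_pos: [432.4, 290.1, 126.7]
tcp_rot: [180.0, -0.0, 81.5]
ft_force: [-3.9, -1.1, 6.7]
finger_gap: 15.5
grip_force: 45.7
```

It has touched down with a contact force of about 7 N. I release slowly and rise.

Call:
apply_moves(angular=[[0, 0, 0], [0, 0, 0], [0, 0, 0], [0, 0, 0], [0, 0, 0], [0, 0, 0], [0, 0, 0], [0, 0, 0], [0, 0, 0], [0, 0, 0], [0, 0, 0], [0, 0, 0]], travel=[[0, 0, 0.01], [0, 0, 0], [0, 0, 0], [0, 0, 0], [0, 0, 0], [0, 0, 0.2], [0, 0, 0.5], [0, 0, 0.8], [0, 0, 0.9], [0, 0, 0.9], [0, 0, 0.4], [0, 0, 0]], jaw=[0, 0.22, 0.3, 0.45, 0.6, 0.6, 0.6, 0.6, 0.6, 0.6, 0.6, 0.6])

```text
time: 11.58
tool_pos: [432.7, 290.2, 275.0]
tcp_rot: [179.9, -0.1, 81.5]
ft_force: [0.8, -0.9, 0.4]
finger_gap: 51.3
grip_force: 0.0
```

```bash
python3 - <<'E'
from h import *
w=wrist();s=r.snapshot("side");q=r.sense();print(q["tool_pos"],q["ft_force"],q["finger_gap"])
a=cv2.resize(w["color"],(480,300));b=cv2.resize(s["color"][130:380,200:450],(300,300),interpolation=cv2.INTER_AREA)
cv2.imwrite("pics/g.png",np.hstack([a,b])[:,:,::-1])
E
```

```text
[431.64415449 289.60738571 272.38740983] [-0.76439123  0.51078014  0.17863083] 51.52683313287622
```

View pics/g.png

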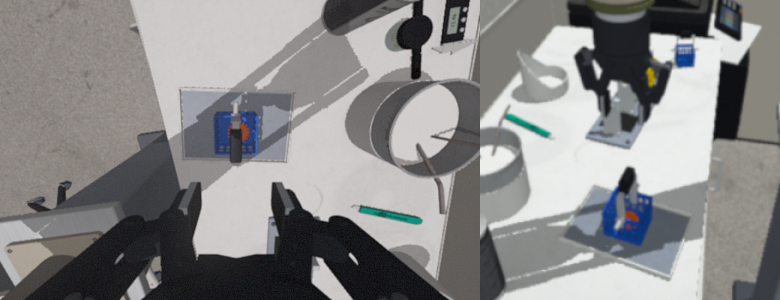

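The blue basket stands upright inside the tray at (236,133) in the wrist view, with the orange gear in it. The gripper is clear of it, and the yellow basket is still in the stand.

```bash
python3 -c "
from bench import r
print(r.hand_in())"
```

```text
the job is handed in; nothing more can be done
None
```

The blue basket now stands upright in the grey-lined tray with the gear still in it, released, and the yellow basket was left hanging; the job was handed in at about 12 s (no verdict was returned).

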